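# Steady a rocking trivet beside the cutting board

### The arm

A 6-joint arm with a two-finger parallel gripper is mounted at the origin on a cart in front of the work surface, level with it; the furniture and walls round the work are solid. World frame = base frame: x ahead of the robot, y to its left, z up, the work surface at z = 0. Lengths are in mm, angles in rad, forces in N, time in s.
With the tool pointing down it reaches from about 325 to 775 mm from the base axis. Payload 5.5 kg.
Tool frame: the origin (TCP) lies at the very end of the fingers, on their centre line; the grasp point (between the pads) lies 19 mm behind it; z points along the fingers, y is the line along which they close (so a half turn about z gives the same grasp; the last joint's range is limited). The gripper opens to 85 mm and grips with 20 to 120 N. Pads are 22 mm wide; open, the fingers measure 114 mm over their backs; the gripper's body (76 mm by 85 mm) begins 54 mm behind the grasp point. The pads swing forward as they close: fully open they stand 13 mm farther back than shut.
Start: joints at [1.215, 0.091, 1.231, -0, 1.82, -0.057], TCP at [176.629, 573.427, 231.275] pointing down, gripper open.
Joint ranges: [-2.87, 2.87], [-0.86, 2.18], [0.17, 2.46], [-1.51, 4.65], [0.06, 2.69], [-2.65, 2.65]. Speed limits (rad/s): [2.57, 2.57, 3.01, 3.14, 3.14, 3.14].

### API

Orientations are given as a 3x3 rotation matrix whose columns are the frame's x, y, z axes.
In Python, from station import robot, capture, calibration gives the robot as it stands. The module is installed in compiled form; this text tells all that it offers.
- The arm moves only by the tool move_arm, never from a script. Its argument "steps" is a list that holds one entry, the list of rows, each a list of 4 numbers: the shift along the world's x, y, z in m, then the turn about the world's z in rad. In form: [[[tx, ty, tz, twist], ...]]. A call has 1 to 12 rows; each row shifts and turns the commanded pose from where the row before left it; what a row does not reach is not made up. A row lasts 1/10 s, in which the tool goes at most 50 mm and 8.59 degrees, less where a joint would pass 70% of its speed; a pose out of reach is approached as far as the arm can. A call is refused whole if a number of a shift passes 0.05 or a number of a turn 0.15, either way. A call with a gripper value outside its range is refused whole. "claw" is the closure, from -1 (fully open) to 1 (shut), set as the call begins (left out, the last holds). The fingers move at their own pace and stop on an object; "newtons" is the grip in N (left out, the last holds). Time passes only in rows, so rows that do not move let the fingers close. It gives the time, the measured TCP pose, the force, the opening and the grip force at its end, in the units of the state.
- robot.get_state(): the state, without advancing time (a new reading comes with each control period).
- capture(name): name is "scene" or "top" or "wrist"; returns the picture (420x560x3 uint8, red, green, blue); there is no depth.
- calibration(name): a dict with "intrinsics" (3x3 intrinsics, pixels), "k1" (the pictures are not rectified: a ray, as slopes to the right and down, at radius r is drawn at 1 + k1 r^2 times it, then the intrinsics apply), "extrinsics" (4x4, takes a point from world to camera coordinates); the wrist camera has in their place "tool_from_camera" (4x4, takes a point from camera to tool coordinates, whose origin is the TCP and whose axes are the flange's). Camera axes: x right, y down, z forward; pixel columns grow to the right and rows downward; lengths in mm; the calibration is good to about 2 mm. A picture is of the moment at which its call begins: read the wrist's pose just before it. calibration takes no time and is no camera call.
- robot.job_done(): hands the job in; it is judged then, once.
The state is a dict: "time_s": time; "joints": joint angles; "dq": joint speeds; "joint_torque": joint torques, N m; "ee_pos": TCP position; "orientation": TCP orientation; "ft_force": force on the tool from outside, world axes, zero at the start; "moment": the same for the moment, N m; "gripper_width": finger opening in mm; "grasp_force": force on a finger pad.
Only numpy, scipy, OpenCV 4.12 (cv2) and the standard library are available. Lean on these libraries where they do the work, as an engineer would, in place of code of your own. Each camera call takes 0.05 s, during which the arm holds its last target. There are 200 camera calls.

### The job

The long H-shaped wooden trivet rocks because one of its feet stands up on the edge of the cutting board. Turn it on its spot, without picking it right up or shifting it away, until its long spine runs along the board's near edge and all four feet stand firmly on the worktop, then let go of it. Leave the small square stand with the tin alone.

Things in the scene. Friction and masses are not known exactly. Their poses are not given: they have to be found in the camera images.
- trivet_mid (a point): Middle of the spine of a loose brown wooden trivet, H-shaped from above, 42 mm tall, 0.2-0.4 kg. Spine along y: 20 mm wide, 22 tall, 130 free between two crossbars 114 long (along x) at y = +-75. Feet 14 mm wide at x +-45, y +-75. Site: 31 mm above the soles, 11 below the top; z up. At first it leans 4-8 deg, one foot on the board, spine 40-70 deg off the board's near edge.
- board: Pale wooden cutting board 100 (x) x 180 (y) x 12 mm thick, fixed, a peeler lying on it. Origin: centre of its underside, on the worktop. Long edges run along y; the near edge (x = -50 mm) faces the robot. The trivet's centre is about 70 mm in front of that edge, so that with its spine along the edge it has room on its spot.
- small_stand_mid (a point): Bystander: a smaller, squarish H-shaped stand of the same wood, 96 x 92 x 42 mm, standing flat left or right of the board with a tin (86 mm wide, 40 tall) on it. Site: middle of its spine, 31 mm above the worktop. Not to be moved.

How it is judged (in metres and radians):
At the end, for the whole second after the job is handed in: The trivet stands level (within 1.7 degrees) with all four feet on the worktop, its spine parallel to the board's near edge within 10 degrees, its centre within 25 mm of where it was at the start, released (angle between trivet_mid's own z axis and vertical below 0.03 rad and height (world z) of trivet_mid below 0.035 m and angle between the y axis of trivet_mid and the y axis of board, either way round below 0.18 rad and distance of trivet_mid from where it was at the start of the episode below 0.025 m); the robot touches nothing.
It fails at once if the trivet is picked right up (its centre more than 90 mm above the worktop) (height (world z) of trivet_mid above 0.09 m).
It fails at once if the small square stand is moved by more than 20 mm (distance of small_stand_mid from where it was at the start of the episode above 0.02 m).
It also fails if it takes over 32 s, if anything falls off the work surface, if the arm or the gripper's body presses on something with over 40 N, if the wrist force passes 120 N, or if a joint passes its speed limit or range.

## Working session

There is one attempt and no reset: what is moved stays moved. The work goes in short steps, Python scripts to look and compute and a tool call to move; the robot and the scene stay as the last step left them, time stands still between calls to the robot, and variables do not carry over. Pictures are saved under pics/ and viewed, at most 10 in all, crops included, and the job is handed in when it is done.

Besides the shell and the picture viewer there is one more tool, called after "Emit:" as name(argument=value, ...), one argument or row to a line, values as JSON. move_arm: Moves the arm, as the interface text tells. Its arguments: {"type":"object","properties":{"steps":{"type":"array"},"claw":{"type":"number"},"newtons":{"type":"number"}},"required":["steps"]}

```bash
mkdir -p pics; python3 - <<'E'
from station import robot,capture,calibration
import cv2
for n in("scene","top"):
    im=capture(n); cv2.imwrite(f"pics/{n}0.png",im[:,:,::-1])
    c=calibration(n); print(n,c)
s=robot.get_state(); print(s["time_s"],s["ee_pos"],s["orientation"],s["gripper_width"])
E
```

```text
scene {'intrinsics': array([[379.94618095,   0.        , 277.90428493],
       [  0.        , 379.94618095, 204.96859947],
       [  0.        ,   0.        ,   1.        ]]), 'k1': 0.025584025015353902, 'extrinsics': array([[ 8.34807536e-01, -5.50503174e-01,  6.52942122e-03,
        -4.48349478e+02],
       [-3.68266844e-01, -5.67193664e-01, -7.36661984e-01,
         1.94502194e+02],
       [ 4.09238207e-01,  6.12566406e-01, -6.76229611e-01,
         7.09841129e+02],
       [ 0.00000000e+00,  0.00000000e+00,  0.00000000e+00,
         1.00000000e+00]])}
top {'intrinsics': array([[455.69022933,   0.        , 284.28931679],
       [  0.        , 455.69022933, 209.61119322],
       [  0.        ,   0.        ,   1.        ]]), 'k1': -0.14548587650488426, 'extrinsics': array([[-2.88368770e-02, -9.99420410e-01, -1.80908327e-02,
        -8.01635347e+00],
       [-9.94486178e-01,  3.05106335e-02, -1.00331162e-01,
         5.09952567e+02],
       [ 1.00824974e-01,  1.50978456e-02, -9.94789616e-01,
         8.51003736e+02],
       [ 0.00000000e+00,  0.00000000e+00,  0.00000000e+00,
         1.00000000e+00]])}
0.1 [176.54886154 573.18470553 230.25483925] [[-9.55682630e-01  2.94398264e-01 -6.10261509e-04]
 [ 2.94398880e-01  9.55681220e-01 -1.64458836e-03]
 [ 9.90515042e-05 -1.75136484e-03 -9.99998461e-01]] 85.42762963116776
```

View pics/top0.png

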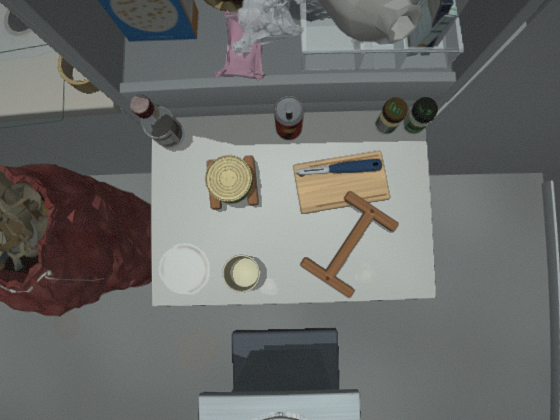

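View pics/scene0.png

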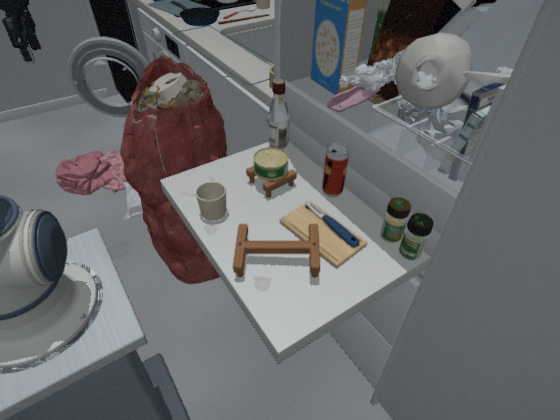

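```bash
python3 - <<'E'
import cv2
im=cv2.imread("pics/top0.png")[135:310,270:440]
cv2.imwrite("pics/c0.png",cv2.resize(im[:150],None,fx=4,fy=4,interpolation=cv2.INTER_CUBIC)) if 0 else cv2.imwrite("pics/c0.png",cv2.resize(im,None,fx=3.4,fy=3.4,interpolation=cv2.INTER_CUBIC))
E
cat > h.py <<'E'
import numpy as np,cv2
from station import calibration
def ray(n,uv,z):
    "pixel -> world point at height z"
    c=calibration(n);K=c["intrinsics"];E=c["extrinsics"];R=E[:3,:3];o=-R.T@E[:3,3]
    p=cv2.undistortPoints(np.array([[uv]],float),K,np.array([c["k1"],0,0,0,0]))[0,0]
    d=R.T@np.array([*p,1]);return o+d*(z-o[2])/d[2]
E
```

```text
(no output)
```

View pics/c0.png

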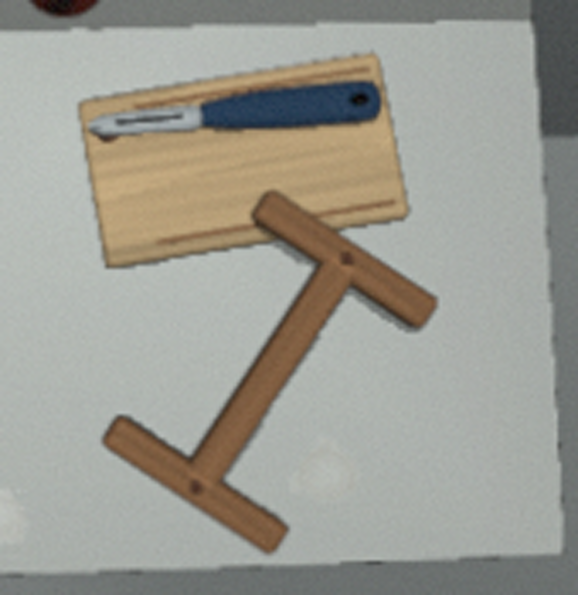

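```bash
python3 - <<'E'
from h import *
f=lambda c,z:ray("top",(c[0]/3.4+270-.35,c[1]/3.4+135-.35),z)
P={k:f(c,z) for k,c,z in[("d1",(347,258),48),("d2",(196,487),42),("A1",(264,202),52),("A2",(426,313),44),("B1",(112,429),44),("B2",(279,541),40),
 ("b1",(80,102),12),("b2",(378,55),12),("b3",(408,213),12),("b4",(108,267),12)]}
for k,v in P.items(): print(k,v.round(1))
m=(P["d1"]+P["d2"])/2; s=P["d1"]-P["d2"]; e=P["b4"]-P["b3"]
a=lambda v:np.degrees(np.arctan2(v[1],v[0]))
print("mid",m,np.linalg.norm(s),"spine",a(s),"edge",a(e),np.linalg.norm(e))
n=np.array([-e[1],e[0]])/np.hypot(*e[:2]);print("dist to near edge",(m-P["b3"])[:2]@n)
E
```

```text
d1 [ 500.4 -187.5   48. ]
d2 [377.5 -99.9  42. ]
A1 [ 532.4 -142.4   52. ]
A2 [ 468.9 -231.    44. ]
B1 [410.6 -54.8  44. ]
B2 [ 346.3 -144.7   40. ]
b1 [599.6 -43.1  12. ]
b2 [ 622.5 -218.4   12. ]
b3 [ 528.8 -230.8   12. ]
b4 [502.8 -56.2  12. ]
mid [ 438.95578619 -143.72866358   45.        ] 151.1263295404946 spine -35.473743825251304 edge 98.46633529452725 176.54477101560138
dist to near edge 76.08264577476088
```

The trivet's middle is at about (439, -144) and its spine points at -35.5°. The board edge points at -81.5°, so it needs a turn of -46°, which takes the raised foot off the board. I'll move above it.

Emit:
move_arm(
  steps=[
    [[0.0131,-0.0358,0,-0.016],[0.0131,-0.0358,0,-0.016],[0.0131,-0.0358,0,-0.016],[0.0131,-0.0358,0,-0.016],[0.0131,-0.0358,0,-0.016],[0.0131,-0.0358,0,-0.016],[0.0131,-0.0358,0,-0.016],[0.0131,-0.0358,0,-0.016],[0.0131,-0.0358,0,-0.016],[0.0131,-0.0358,0,-0.016],[0.0131,-0.0358,0,-0.016],[0.0131,-0.0358,0,-0.016]],
  ],
  claw=-1,
  newtons=40,
)

```text
time_s: 1.3
ee_pos: [333.9, 142.3, 231.0]
orientation: [[-0.882, 0.472, 0.0], [0.472, 0.882, 0.0], [-0.0, 0.0, -1.0]]
ft_force: [-0.2, 0.4, 0.2]
gripper_width: 85.5
grasp_force: 0.0
```

Emit:
move_arm(
  steps=[
    [[0.0131,-0.0358,0,-0.016],[0.0131,-0.0358,0,-0.016],[0.0131,-0.0358,0,-0.016],[0.0131,-0.0358,0,-0.016],[0.0131,-0.0358,0,-0.016],[0.0131,-0.0358,0,-0.016],[0.0131,-0.0358,0,-0.016],[0.0131,-0.0358,0,-0.016],[0,0,-0.03,0],[0,0,-0.03,0],[0,0,0,0],[0,0,0,0]],
  ],
)

```text
time_s: 2.5
ee_pos: [438.3, -142.4, 171.3]
orientation: [[-0.815, 0.58, -0.001], [0.58, 0.815, 0.001], [0.001, -0.0, -1.0]]
ft_force: [-0.4, -0.6, 1.5]
gripper_width: 85.2
grasp_force: 0.0
```

```bash
python3 - <<'E'
from station import robot,capture,calibration
import cv2,numpy as np
s=robot.get_state();im=capture("wrist");c=calibration("wrist")
cv2.imwrite("pics/w1.png",im[:,:,::-1])
R=s["orientation"];print(s["time_s"],s["ee_pos"],R[:,1],s["joints"],s["ft_force"],s["gripper_width"])
T=c["tool_from_camera"];print(T)
# project predicted trivet points
P=np.array([[439,-143.7,45],[500.4,-187.5,48],[377.5,-99.9,42]])
t=(P-s["ee_pos"])@R; q=(t-T[:3,3])@T[:3,:3]
print(cv2.projectPoints(q,np.zeros(3),np.zeros(3),c["intrinsics"],np.array([c["k1"],0,0,0,0]))[0][:,0])
E
```

```text
2.5 [ 438.29582658 -142.37271683  171.25916385] [ 5.79991256e-01  8.14622643e-01 -3.04315791e-04] [-3.87926660e-01 -2.90714517e-01  1.69361331e+00  1.13296997e-06
  1.74002896e+00 -1.34000461e+00] [-0.4226256  -0.60455837  1.45783929] 85.18774708768898
[[ 5.46488401e-04 -9.59863187e-01 -2.80468114e-01  7.15653089e+01]
 [ 9.99999785e-01  6.26584429e-04 -1.95911908e-04  1.05163130e+00]
 [ 3.63785581e-04 -2.80467947e-01  9.59863323e-01 -1.44032910e+02]
 [ 0.00000000e+00  0.00000000e+00  0.00000000e+00  1.00000000e+00]]
[[277.28709964 205.02925057]
 [277.28754675 291.62877907]
 [277.23285219 106.67862429]]
```

View pics/w1.png

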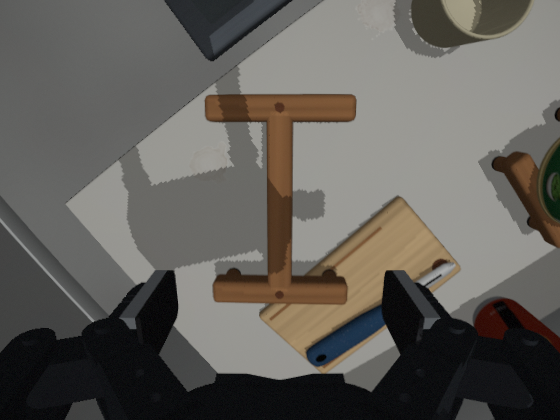

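The wrist picture confirms the estimate: the dowels are at (280,107) and (279,294), against (277,107) and (277,292) predicted. Next I descend, grip and lift slightly.

Emit:
move_arm(
  steps=[
    [[0.0005,-0.0015,-0.03,0],[0,0,-0.03,0],[0,0,-0.03,0],[0,0,-0.025,0],[0,0,-0.02,0],[0,0,-0.012,0],[0,0,-0.007,0],[0,0,0,0],[0,0,0,0]],
  ],
)

```text
time_s: 3.45
ee_pos: [440.0, -144.4, 18.7]
orientation: [[-0.815, 0.58, 0.002], [0.58, 0.815, -0.001], [-0.002, 0.0, -1.0]]
ft_force: [0.4, -0.3, -0.2]
gripper_width: 85.3
grasp_force: 0.0
```

Emit:
move_arm(
  steps=[
    [[0,0,0,0],[0,0,0,0],[0,0,0,0],[0,0,0,0],[0,0,0,0],[0,0,0,0],[0,0,0,0],[0,0,0,0],[0,0,0,0],[0,0,0,0],[0,0,0,0],[0,0,0,0]],
  ],
  claw=1,
  newtons=40,
)

```text
time_s: 4.65
ee_pos: [439.3, -144.1, 17.6]
orientation: [[-0.815, 0.58, 0.0], [0.58, 0.815, -0.0], [-0.0, 0.0, -1.0]]
ft_force: [-1.5, 1.3, 4.8]
gripper_width: 19.5
grasp_force: 40.0
```

Emit:
move_arm(
  steps=[
    [[0,0,0.006,0],[0,0,0.006,0],[0,0,0.006,0],[0,0,0,0],[0,0,0,0]],
  ],
)

```text
time_s: 5.15
ee_pos: [439.1, -144.1, 35.3]
orientation: [[-0.815, 0.58, 0.0], [0.58, 0.815, -0.0], [-0.0, -0.0, -1.0]]
ft_force: [-0.0, -0.6, -3.4]
gripper_width: 19.6
grasp_force: 39.2
```

Emit:
move_arm(
  steps=[
    [[0,0,0,-0.04],[0,0,0,-0.08],[0,0,0,-0.08],[0,0,0,-0.08],[0,0,0,-0.08],[0,0,0,-0.08],[0,0,0,-0.08],[0,0,0,-0.08],[0,0,0,-0.08],[0,0,0,-0.08],[0,0,0,-0.044],[0,0,0,0]],
  ],
)

```text
time_s: 6.35
ee_pos: [438.9, -144.0, 34.8]
orientation: [[-0.147, 0.989, -0.001], [0.989, 0.147, 0.0], [0.0, -0.001, -1.0]]
ft_force: [-0.3, 0.6, -2.6]
gripper_width: 19.5
grasp_force: 39.1
```

```bash
python3 - <<'E'
from station import capture
import cv2,numpy as np
z=lambda a:cv2.resize(a,(400,400),interpolation=cv2.INTER_CUBIC)
im=np.hstack([z(capture("top")[130:310,260:440]),z(capture("scene")[160:320,200:360])])
cv2.imwrite("pics/m1.png",im[:,:,::-1])
E
```

```text
(no output)
```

View pics/m1.png

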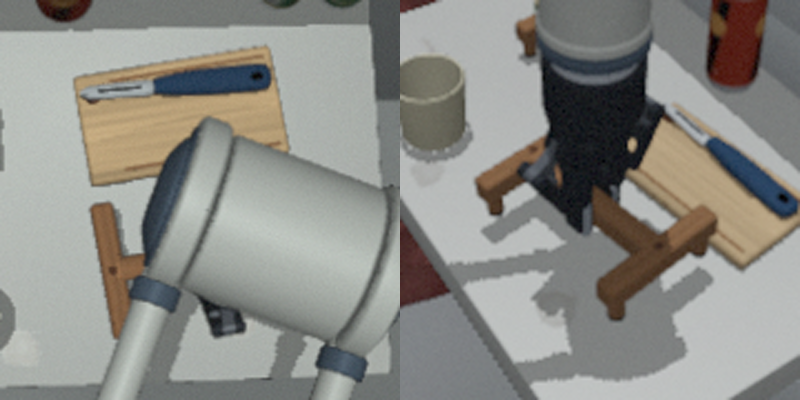

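The trivet hangs clear, with its spine along the board's near edge. Next I lower it until the feet make contact.

Emit:
move_arm(
  steps=[
    [[0,0,-0.004,0],[0,0,-0.004,0],[0,0,-0.003,0],[0,0,-0.003,0],[0,0,-0.002,0],[0,0,0,0],[0,0,0,0]],
  ],
)

```text
time_s: 7.15
ee_pos: [439.2, -144.1, 19.3]
orientation: [[-0.147, 0.989, 0.0], [0.989, 0.147, -0.0], [-0.0, 0.0, -1.0]]
ft_force: [0.1, 0.3, -2.3]
gripper_width: 19.1
grasp_force: 39.1
```

Emit:
move_arm(
  steps=[
    [[0,0,-0.002,0],[0,0,-0.002,0],[0,0,0,0],[0,0,0,0]],
  ],
)

```text
time_s: 7.55
ee_pos: [439.5, -144.2, 15.7]
orientation: [[-0.147, 0.989, 0.001], [0.989, 0.147, -0.0], [-0.0, 0.001, -1.0]]
ft_force: [1.7, -1.2, -0.6]
gripper_width: 19.4
grasp_force: 39.4
```

Some of the weight is now resting on the worktop, so I lower a little more.

Emit:
move_arm(
  steps=[
    [[0,0,-0.002,0],[0,0,0,0],[0,0,0,0]],
  ],
)

```text
time_s: 7.85
ee_pos: [439.7, -144.5, 14.0]
orientation: [[-0.147, 0.989, 0.002], [0.989, 0.147, -0.001], [-0.001, 0.001, -1.0]]
ft_force: [0.9, -1.8, 2.7]
gripper_width: 19.6
grasp_force: 39.9
```

Emit:
move_arm(
  steps=[
    [[0,0,-0.001,0],[0,0,0,0],[0,0,0,0]],
  ],
)

```text
time_s: 8.15
ee_pos: [439.4, -144.2, 12.5]
orientation: [[-0.147, 0.989, 0.001], [0.989, 0.147, -0.0], [-0.0, 0.001, -1.0]]
ft_force: [2.2, -3.1, 4.1]
gripper_width: 19.3
grasp_force: 40.0
```

Emit:
move_arm(
  steps=[
    [[0,0,-0.001,0],[0,0,0,0],[0,0,0,0]],
  ],
)

```text
time_s: 8.45
ee_pos: [439.2, -144.2, 11.3]
orientation: [[-0.147, 0.989, 0.0], [0.989, 0.147, -0.0], [-0.0, 0.0, -1.0]]
ft_force: [1.0, -3.0, 3.4]
gripper_width: 19.4
grasp_force: 40.1
```

Emit:
move_arm(
  steps=[
    [[0,0,0,0],[0,0,0,0],[0,0,0,0],[0,0,0,0],[0,0,0,0],[0,0,0,0],[0,0,0,0],[0,0,0,0]],
  ],
  claw=-0.3,
)

```text
time_s: 9.25
ee_pos: [439.1, -144.1, 11.3]
orientation: [[-0.147, 0.989, -0.0], [0.989, 0.147, 0.0], [0.0, -0.0, -1.0]]
ft_force: [0.1, 0.3, 0.1]
gripper_width: 55.5
grasp_force: 0.0
```

Emit:
move_arm(
  steps=[
    [[0,0,0.01,0],[0,0,0.02,0],[0,0,0.03,0],[0,0,0.03,0],[0,0,0.03,0],[0,0,0.04,0],[0,0,0.04,0],[0,0.04,0,0],[0,0.04,0,0],[0,0.04,0,0],[0,0.04,0,0],[0,0.04,0,0]],
  ],
)

```text
time_s: 10.45
ee_pos: [438.9, 57.4, 212.4]
orientation: [[-0.147, 0.989, 0.002], [0.989, 0.147, 0.0], [-0.0, 0.002, -1.0]]
ft_force: [1.2, -0.2, -0.2]
gripper_width: 55.6
grasp_force: 0.0
```

Emit:
move_arm(
  steps=[
    [[0,0.04,0,0],[0,0.04,0,0],[0,0.04,0,0],[0,0.04,0,0],[0,0.04,0,0],[0,0.04,0,0],[0,0.04,0,0],[0,0,0,0]],
  ],
)

```text
time_s: 11.25
ee_pos: [438.1, 339.8, 210.9]
orientation: [[-0.152, 0.988, -0.001], [0.988, 0.152, 0.001], [0.001, -0.001, -1.0]]
ft_force: [0.3, -0.9, -1.1]
gripper_width: 55.8
grasp_force: 0.0
```

```bash
python3 - <<'E'
from station import capture
import cv2,numpy as np
t,s=capture("top"),capture("scene")
z=lambda a:cv2.resize(a,(400,400),interpolation=cv2.INTER_CUBIC)
im=np.hstack([z(t[130:310,260:440]),z(s[180:300,220:340])])
cv2.imwrite("pics/m2.png",im[:,:,::-1])
E
```

```text
(no output)
```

View pics/m2.png

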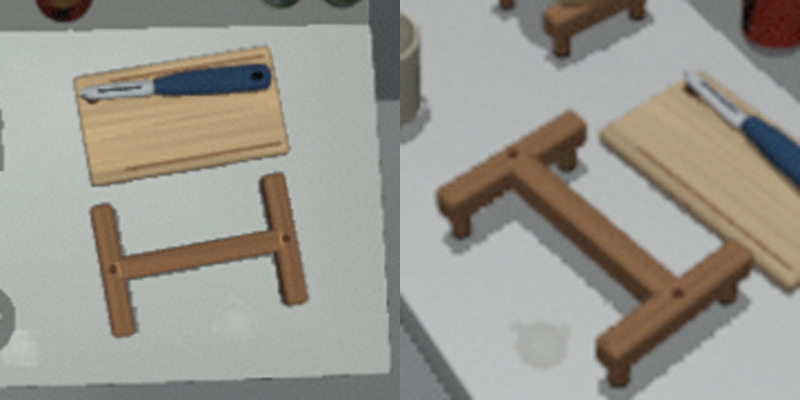

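The trivet stands flat and clear of the board, with its spine parallel to the near edge. The dowels in the top crop are at (113,270) and (286,239), so the middle is at full-image pixel (350,244.5), the same as at the start.

```bash
python3 -c "
from station import robot
print(robot.job_done())"
```

```text
the job is handed in; nothing more can be done
None
```

I turned the trivet about 46° on its spot and let go of it: the last pictures show its spine along the board's near edge and its feet on the worktop. The small stand was not touched, and I handed the job in at about 11 s (the verdict was not returned).

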